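# Set all microscope stages right-handed

## Robot

A 6-joint arm with a two-finger parallel gripper is mounted at the origin on the work surface. World frame = base frame: x ahead of the robot, y to its left, z up, the work surface at z = 0. Lengths are in m, angles in rad, forces in N, time in s.
With the tool pointing down it reaches from about 0.225 to 0.875 m from the base axis. Payload 3.4 kg.
Tool frame: the origin (TCP) lies between the finger pads; the fingertips stand 19 mm ahead of it and the grasp point (between the pads) is the TCP; z points along the fingers, y is the line along which they close (so a half turn about z gives the same grasp; the last joint's range is limited). The gripper opens to 85 mm and grips with 20 to 120 N. Pads are 22 mm wide; open, the fingers measure 114 mm over their backs; the gripper's body (76 mm by 85 mm) begins 54 mm behind the grasp point. The pads swing forward as they close: fully open they stand 13 mm farther back than shut.
Start: joints at [-1.416, 0.276, 1.505, -0, 1.361, -0.121], TCP at [0.157, -0.553, 0.25] pointing down, gripper open.
Joint ranges: [-2.89, 2.89], [-0.75, 2.08], [0.22, 2.7], [-1.18, 4.32], [0.11, 2.71], [-2.7, 2.7]. Speed limits (rad/s): [2.57, 2.57, 3.14, 3.14, 3.14, 3.14].

## Interface

Orientations are given as a unit quaternion [w, x, y, z].
In Python, from rig import get_state, imaging, ticket gives the robot as it stands. The module is installed in compiled form; this text tells all that it offers.
- The arm moves only by the shell command python3 -m inch 'ROWS' [FORCE]. ROWS is JSON, a list of rows, each an object with "claw": the opening, from -1 (shut) to 1 (fully open); "travel": the shift along the world's x, y, z in units of 200 mm (1.0 is 200 mm), a list of three; "turn": the turn about the world's z in units of 180 degrees (1.0 is 180 degrees). A call has 1 to 5 rows; each row is the pose to reach, as a shift and turn from the pose commanded when the call began, turning the shorter way round; what a row does not reach only later rows make up. A row lasts 1/10 s, in which the tool goes at most 50 mm and 8.59 degrees, less where a joint would pass 70% of its speed; a pose out of reach is approached as far as the arm can. A call with a number of a shift or a turn outside -1 to 1 is refused whole. A call with a gripper value outside its range is refused whole. The fingers move at their own pace and stop on an object; FORCE is the grip in N (left out, the last holds). Time passes only in rows, so rows that repeat a pose let the fingers close. It gives the time, the measured TCP pose, the force, the opening and the grip force at its end, in the units of the state.
- get_state(): the state, without advancing time (a new reading comes with each control period).
- imaging.get_image(name): name is "scene" or "top"; returns the picture (384x512x3 uint8, red, green, blue); there is no depth.
- imaging.camera_params(name): a dict with "camera_matrix" (3x3 intrinsics, pixels), "k1" (the pictures are not rectified: a ray, as slopes to the right and down, at radius r is drawn at 1 + k1 r^2 times it, then the intrinsics apply), "cam_to_world" (4x4, takes a point from camera to world coordinates). Camera axes: x right, y down, z forward; pixel columns grow to the right and rows downward; lengths in m; the calibration is good to about 2 mm. A picture is of the moment at which its call begins. camera_params takes no time and is no camera call.
- ticket.sign_off(): hands the job in; it is judged then, once.
The state is a dict: "clock": time; "qpos": joint angles; "qd": joint speeds; "effort": joint torques, N m; "position": TCP position; "ee_rot": TCP orientation; "contact_force": force on the tool from outside, world axes, zero at the start; "moment": the same for the moment, N m; "width": finger opening in m; "gripper_force": force on a finger pad.
Only numpy, scipy, OpenCV 4.12 (cv2) and the standard library are available. Lean on these libraries where they do the work, as an engineer would, in place of code of your own. Each camera call takes 0.05 s, during which the arm holds its last target. There are 200 camera calls.

## Task

Three microscope stages stand on the bench, each with an L-shaped slide-holder arm that flips over like a page. Seen from a stage's own front (the edge with the yellow sticker), the arm should lie on the right: flip over every arm that lies on the left, until it lies fully down on the right, and leave an arm that is already on the right as it is. Do not disturb the eyepiece and the objective standing on the bench.

Things in the scene. Friction and masses are not known exactly. Their poses are not given: they have to be found in the camera images.
- stage_a: Microscope stage a (all alike), fixed: black plate 110 (its x) by 130 mm (its y), top 32 mm above the bench. Origin: centre of its underside, at bench level. FRONT is the -x edge, with a yellow sticker at its middle; a round black knob sticks out of the rear. Seen from the front, left is +y, right is -y. Hinge lugs, 56 mm high, stand at y = 0, x = +11 to +49 mm.
- holder_a (a joint): Hinge (rad) of the L-shaped metal holder arm of stage a; axis along the stage's x at y = 0, 50 mm above the bench. 0 = arm level over the left half (+y), pi/2 = upright, 3.14 = level over the right half (-y); stops at 0 and 3.14. Light friction hinge (0.04 N m, arm 60 g): the arm stays where it is left. At the start it may stand up to 0.2 rad above level.
- rod_a (a point): Pinch point of holder arm a: on the axis of the L's round rod, 10 mm diameter, parallel to the hinge, at stage x = -12 mm, 58 mm from the hinge axis: stage (y, z) = (58 cos q, 50 + 58 sin q) mm. The rod is free from x = -40 to +20 mm; at x = 24 to 36 a flat bar joins it to the hinge. Pinch it from above across its diameter, carry it over in a half circle; it may turn between the fingers.
- stage_b: Microscope stage b (all alike), fixed: black plate 110 (its x) by 130 mm (its y), top 32 mm above the bench. Origin: centre of its underside, at bench level. FRONT is the -x edge, with a yellow sticker at its middle; a round black knob sticks out of the rear. Seen from the front, left is +y, right is -y. Hinge lugs, 56 mm high, stand at y = 0, x = +11 to +49 mm.
- holder_b (a joint): Hinge (rad) of the L-shaped metal holder arm of stage b; axis along the stage's x at y = 0, 50 mm above the bench. 0 = arm level over the left half (+y), pi/2 = upright, 3.14 = level over the right half (-y); stops at 0 and 3.14. Light friction hinge (0.04 N m, arm 60 g): the arm stays where it is left. At the start it may stand up to 0.2 rad above level.
- rod_b (a point): Pinch point of holder arm b: on the axis of the L's round rod, 10 mm diameter, parallel to the hinge, at stage x = -12 mm, 58 mm from the hinge axis: stage (y, z) = (58 cos q, 50 + 58 sin q) mm. The rod is free from x = -40 to +20 mm; at x = 24 to 36 a flat bar joins it to the hinge. Pinch it from above across its diameter, carry it over in a half circle; it may turn between the fingers.
- stage_c: Microscope stage c (all alike), fixed: black plate 110 (its x) by 130 mm (its y), top 32 mm above the bench. Origin: centre of its underside, at bench level. FRONT is the -x edge, with a yellow sticker at its middle; a round black knob sticks out of the rear. Seen from the front, left is +y, right is -y. Hinge lugs, 56 mm high, stand at y = 0, x = +11 to +49 mm.
- holder_c (a joint): Hinge (rad) of the L-shaped metal holder arm of stage c; axis along the stage's x at y = 0, 50 mm above the bench. 0 = arm level over the left half (+y), pi/2 = upright, 3.14 = level over the right half (-y); stops at 0 and 3.14. Light friction hinge (0.04 N m, arm 60 g): the arm stays where it is left. At the start it may stand up to 0.2 rad above level.
- rod_c (a point): Pinch point of holder arm c: on the axis of the L's round rod, 10 mm diameter, parallel to the hinge, at stage x = -12 mm, 58 mm from the hinge axis: stage (y, z) = (58 cos q, 50 + 58 sin q) mm. The rod is free from x = -40 to +20 mm; at x = 24 to 36 a flat bar joins it to the hinge. Pinch it from above across its diameter, carry it over in a half circle; it may turn between the fingers.
- eyepiece: Loose black eyepiece, 34 mm diameter, 52 mm tall, standing upright on the bench near the robot; origin at the centre of its underside. To be left alone.
- objective: Loose brass objective, 24 mm diameter, 40 mm tall, standing upright on the bench beyond the stages; origin at the centre of its underside. To be left alone.
Not all that is in view belongs to the job. What is shaped like the stage_a but brown or red is not meant.

How it is judged:
At the end, for the whole second after the job is handed in: All three arms lie on the right of their stages, seen from the stage's front, within 11 degrees (0.19 rad) of fully down, and at rest (value of joint each of holder_a, holder_b, holder_c above 2.95 rad and velocity of joint holder_a between -0.2 and 0.2 rad/s and velocity of joint holder_b between -0.2 and 0.2 rad/s and velocity of joint holder_c between -0.2 and 0.2 rad/s); the robot touches nothing.
It fails at once if the arm that was right-handed from the start is lifted (more than 17 degrees) (value of joint holder_c below 2.84 rad).
It fails at once if the eyepiece is shifted by more than 20 mm or tipped over (distance of eyepiece from where it was at the start of the episode above 0.02 m or angle between eyepiece's own z axis and vertical above 0.5 rad).
It fails at once if the objective is shifted by more than 20 mm or tipped over (distance of objective from where it was at the start of the episode above 0.02 m or angle between objective's own z axis and vertical above 0.5 rad).
It also fails if it takes over 61 s, if anything falls off the work surface, if the arm or the gripper's body presses on something with over 40 N, if the wrist force passes 120 N, or if a joint passes its speed limit or range.

## Working session

There is one attempt and no reset: what is moved stays moved. The work goes in short steps, Python scripts to look and compute and a shell command to move; the robot and the scene stay as the last step left them, time stands still between calls to the robot, and variables do not carry over. Pictures are saved under pics/ and viewed, at most 10 in all, crops included, and the job is handed in when it is done.

```bash
mkdir -p pics; cat > h.py <<'E'
import numpy as np, cv2
from rig import get_state, imaging, ticket
def ray(name,u,v):
    p=imaging.camera_params(name);K=np.array(p["camera_matrix"]);T=np.array(p["cam_to_world"])
    x,y=cv2.undistortPoints(np.array([[[u,v]]],float),K,np.array([p["k1"],0,0,0.]))[0,0]
    return T[:3,3],T[:3,:3]@np.array([x,y,1.])
def onz(name,u,v,z):
    o,d=ray(name,u,v); return o+d*(z-o[2])/d[2]
def proj(name,P):
    p=imaging.camera_params(name);K=np.array(p["camera_matrix"]);T=np.linalg.inv(p["cam_to_world"])
    c=T[:3,:3]@np.array(P)+T[:3,3];r=c[:2]/c[2];r=r*(1+p["k1"]*(r@r));return K[:2,:2]@r+K[:2,2]
def snap(name,f):
    im=imaging.get_image(name);cv2.imwrite(f,im[...,::-1]);return im
E
python3 - <<'E'
from h import *
for n in("scene","top"):
    snap(n,f"pics/{n}0.png");p=imaging.camera_params(n);print(p)
print(get_state())
E
```

```text
{'camera_matrix': array([[417.57486411,   0.        , 252.40826998],
       [  0.        , 417.57486411, 189.11254653],
       [  0.        ,   0.        ,   1.        ]]), 'k1': 0.030060370079491663, 'cam_to_world': array([[-6.54356945e-01,  4.59539893e-01, -6.00533159e-01,
         1.18963029e+00],
       [ 7.56185164e-01,  3.96614188e-01, -5.20462471e-01,
         5.44287309e-01],
       [-9.93297236e-04, -7.94682498e-01, -6.07024498e-01,
         7.79331066e-01],
       [ 0.00000000e+00,  0.00000000e+00,  0.00000000e+00,
         1.00000000e+00]])}
{'camera_matrix': array([[462.30732863,   0.        , 255.6523367 ],
       [  0.        , 462.30732863, 188.86733396],
       [  0.        ,   0.        ,   1.        ]]), 'k1': 0.06372121841551033, 'cam_to_world': array([[-0.01969293, -0.98300916,  0.18249709,  0.21274616],
       [-0.99977434,  0.01790708, -0.01142847, -0.03425745],
       [ 0.0079663 , -0.18268097, -0.98313997,  1.464057  ],
       [ 0.        ,  0.        ,  0.        ,  1.        ]])}
{'clock': 0.1, 'qpos': array([-1.41597411e+00,  2.76558857e-01,  1.50602416e+00,  1.26175689e-05,
        1.36071517e+00, -1.20990895e-01]), 'qd': array([ 0.00034738, -0.00201558, -0.0031228 ,  0.00028478, -0.00155549,
        0.00149711]), 'effort': array([ 1.93332133e-03, -4.17699730e+01, -2.46403599e+01, -2.26204484e-04,
        5.78101433e-03, -2.52663277e-07]), 'position': array([ 0.15652357, -0.55281884,  0.24950371]), 'ee_rot': array([-8.52745046e-04,  9.90505773e-01,  1.37468490e-01, -8.25628360e-06]), 'contact_force': array([-0.03577748, -0.50366891,  0.12182099]), 'moment': array([-0.04300304, -0.05714068, -0.01434639]), 'gripper_force': 0.0, 'width': 0.08543747423502061}
```

View pics/top0.png

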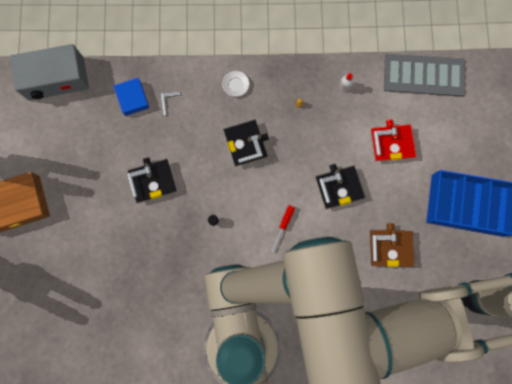

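View pics/scene0.png

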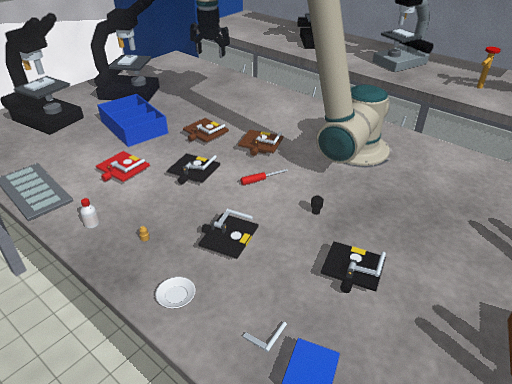

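The top view shows these candidates: black stages at about (152,181), (246,143) and (340,187), and decoys that are red at (393,142) and brown at (392,247). The eyepiece is at (213,220) and the objective at (299,102). I choose the three black ones and will measure them and check with a close crop.

```bash
python3 - <<'E'
from h import *
im=cv2.imread("pics/top0.png");hsv=cv2.cvtColor(im,cv2.COLOR_BGR2HSV)
crops=[]
for c in((152,181),(246,143),(340,187)):
    x,y=c;s=32;w=np.zeros(im.shape[:2],np.uint8);w[y-s:y+s,x-s:x+s]=255
    yel=cv2.inRange(hsv,(20,120,120),(35,255,255))&w
    blk=cv2.inRange(hsv,(0,0,0),(180,255,60))&w
    blk=cv2.morphologyEx(blk|yel,cv2.MORPH_CLOSE,np.ones((9,9),np.uint8))
    blk=cv2.morphologyEx(blk,cv2.MORPH_OPEN,np.ones((13,13),np.uint8))
    k=max(cv2.findContours(blk,0,1)[0],key=cv2.contourArea)
    P=np.array([onz("top",*p[0],.032)[:2]*1000 for p in k],np.float32)
    r=cv2.minAreaRect(P)
    m=cv2.moments(yel,True);yc=(m["m10"]/m["m00"],m["m01"]/m["m00"])
    Y=onz("top",*yc,.032)[:2]*1000
    d=Y-r[0];print("rect",r,"sticker px",yc,"w",Y,"dir",np.degrees(np.arctan2(*d[::-1])),np.hypot(*d))
    crops.append(cv2.resize(im[y-s:y+s,x-s:x+s],None,fx=4,fy=4,interpolation=cv2.INTER_CUBIC))
cv2.imwrite("pics/crop0.png",np.hstack(crops))
for n,c,z in(("eye",(213,220),.052),("obj",(299,103),.04)):print(n,onz("top",*c,z))
E
```

```text
rect ((512.6246337890625, 271.2628173828125), (119.36046600341797, 118.67059326171875), 1.5493595600128174) sticker px (155.1891891891892, 194.13513513513513) w [467.53721976 263.75637351] dir -170.54772421154001 45.708003712434206
rect ((629.1727294921875, -22.86575698852539), (122.37471771240234, 126.1300277709961), 89.05449676513672) sticker px (231.05714285714285, 146.05714285714285) w [619.41263238  25.0966845 ] dir 101.5023264469555 48.945431753610265
rect ((480.1466064453125, -316.83111572265625), (126.27809143066406, 115.49578094482422), 88.97960662841797) sticker px (344.5897435897436, 200.6153846153846) w [ 436.064786   -328.80266677] dir -164.8063118695508 45.67849525189953
eye [0.38025056 0.08189012 0.052     ]
obj [ 0.75731824 -0.19674397  0.04      ]
```

View pics/crop0.png

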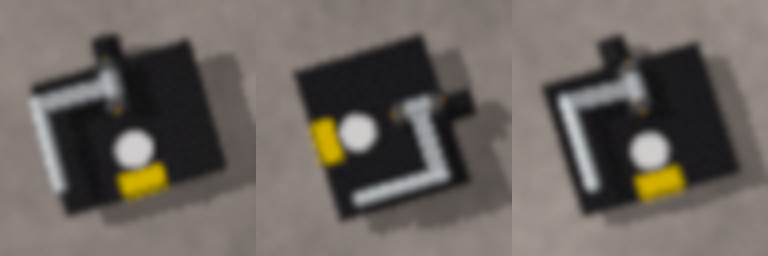

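The middle black stage (sticker on the image's left, arm at the image bottom) is already right-handed, so I leave it. The left and right black stages have the sticker at the bottom and the arm on the left, so those two get flipped. Next I work out exact poses from the plate corners and compare the rod in both views.

```bash
python3 - <<'E'
from h import *
f=lambda c,i,x,y:(c[0]-32+(x-256*i+.5)/4-.5,c[1]-32+(y+.5)/4-.5)
S=cv2.imread("pics/scene0.png");out=[]
for nm,c,i,C,R in(("L",(152,181),0,[(30,85),(188,40),(225,170),(68,214)],[(38,98),(62,190)]),("R",(340,187),2,[(545,88),(697,43),(740,172),(585,214)],[(565,98),(594,190)])):
    P=np.array([onz("top",*f(c,i,*p),.032)[:2]*1000 for p in C])
    o=P.mean(0); ex=(P[0]+P[1]-P[2]-P[3])/2; ey=(P[0]+P[3]-P[1]-P[2])/2
    yaw=np.arctan2(ex[1],ex[0]);yaw2=np.arctan2(-ey[0],ey[1])
    print(nm,o,"size",np.hypot(*ex),np.hypot(*ey),"yaw",np.degrees([yaw,yaw2]))
    a=(yaw+yaw2)/2;X=np.array([np.cos(a),np.sin(a)]);Yv=np.array([-X[1],X[0]])
    for p in R:
        r=onz("top",*f(c,i,*p),.057)[:2]*1000-o;print(" rod end stage xy",r@X,r@Yv)
    for q in(0,.1,.2):
        px=[proj("scene",[*((o+X*x+Yv*58*np.cos(q))/1000),.05+.058*np.sin(q)]) for x in(-40,30)]
        print(" q",q,"rod px scene",np.round(px,1).tolist(),"pinch xy",(o-12*X+Yv*58*np.cos(q)).round(1))
    u,v=np.round(proj("scene",[*(o/1000),.04])).astype(int);print(" crop centre",u,v)
    out.append(cv2.resize(S[v-40:v+40,u-40:u+40],None,fx=5,fy=5,interpolation=cv2.INTER_CUBIC))
cv2.imwrite("pics/crop1.png",np.hstack(out))
E
```

```text
L [511.87469962 275.73590246] size 109.09304754386658 126.60329206904717 yaw [16.71767594 15.38205674]
 rod end stage xy 35.69149595206163 56.3787955075556
 rod end stage xy -39.659158405660776 56.89950108745251
 q 0 rod px scene [[382.7, 253.8], [376.7, 274.4]] pinch xy [484.3 328.2]
 q 0.1 rod px scene [[383.0, 252.1], [377.0, 272.6]] pinch xy [484.4 327.9]
 q 0.2 rod px scene [[383.1, 250.3], [377.1, 270.7]] pinch xy [484.6 327. ]
 crop centre 354 260
R [ 480.27563528 -316.93641344] size 106.27870706868437 126.68018040241333 yaw [14.81344159 14.94264233]
 rod end stage xy 36.24994398592085 55.62435216997352
 rod end stage xy -38.84913105462179 55.9280402648245
 q 0 rod px scene [[215.6, 159.4], [204.1, 170.7]] pinch xy [ 453.8 -264. ]
 q 0.1 rod px scene [[215.4, 157.8], [203.9, 169.1]] pinch xy [ 453.9 -264.2]
 q 0.2 rod px scene [[215.1, 156.2], [203.5, 167.5]] pinch xy [ 454.1 -265.1]
 crop centre 194 164
```

View pics/crop1.png

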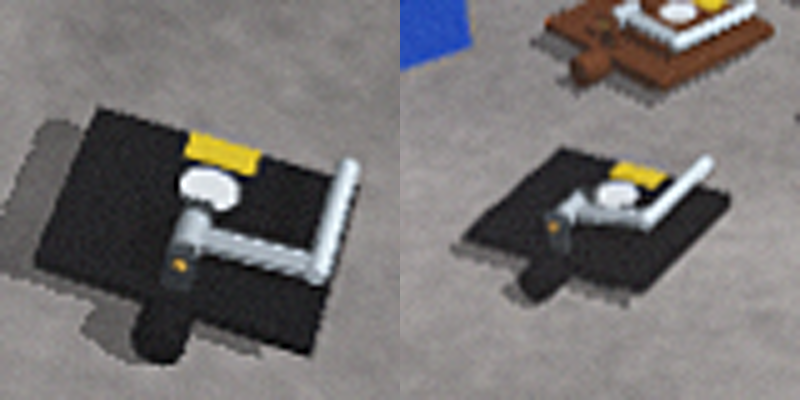

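Every check fits: plate size about 109×127 mm, rod ends at x = +36 and −40, and y about 57. The right arm stands at q≈0.2 (rod z≈61 mm) and the left at q≈0.05. I do the right stage first: rod at (454, −265), yaw 15°, which matches the tool's 15.8°, so no turn is needed.

```bash
python3 -m inch '[{"claw":1,"travel":[0.744,0.72,0],"turn":0},{"claw":1,"travel":[0.744,0.72,0],"turn":0},{"claw":1,"travel":[0.744,0.72,0],"turn":0},{"claw":1,"travel":[0.744,0.72,0],"turn":0},{"claw":1,"travel":[0.744,0.72,0],"turn":0}]' 30
python3 -m inch '[{"claw":1,"travel":[0.744,0.72,-0.5],"turn":0},{"claw":1,"travel":[0.744,0.72,-0.5],"turn":0},{"claw":1,"travel":[0.744,0.72,-0.5],"turn":0},{"claw":1,"travel":[0.744,0.72,-0.5],"turn":0},{"claw":1,"travel":[0.744,0.72,-0.5],"turn":0}]'
python3 -m inch '[{"claw":1,"travel":[0,0,0],"turn":0}]'
```

```text
clock: 0.6
position: [0.3082, -0.4049, 0.2501]
ee_rot: [-0.001, 0.99, 0.14, 0.001]
contact_force: [-1.3, 0.4, -0.0]
width: 0.0851
gripper_force: 0.0
clock: 1.1
position: [0.4549, -0.263, 0.1484]
ee_rot: [-0.001, 0.99, 0.138, -0.001]
contact_force: [-0.1, -0.1, 0.9]
width: 0.0854
gripper_force: 0.0
clock: 1.2
position: [0.4547, -0.2625, 0.1479]
ee_rot: [-0.002, 0.99, 0.139, -0.001]
contact_force: [-0.4, -1.5, -0.3]
width: 0.0851
gripper_force: 0.0
```

```bash
python3 -m inch '[{"claw":1,"travel":[0,-0.012,-0.2],"turn":0},{"claw":1,"travel":[0,-0.012,-0.41],"turn":0},{"claw":1,"travel":[0,-0.012,-0.41],"turn":0},{"claw":-1,"travel":[0,-0.012,-0.41],"turn":0},{"claw":-1,"travel":[0,-0.012,-0.41],"turn":0}]' 30
python3 -m inch '[{"claw":-1,"travel":[0,0,0],"turn":0},{"claw":-1,"travel":[0,0,0],"turn":0},{"claw":-1,"travel":[0,0,0],"turn":0},{"claw":-1,"travel":[0,0,0],"turn":0}]'
python3 - <<'E'
from h import *
snap("scene","pics/s1.png")
im=cv2.imread("pics/s1.png")[90:230,110:300];cv2.imwrite("pics/s1c.png",cv2.resize(im,None,fx=4,fy=4,interpolation=cv2.INTER_CUBIC))
for yaw,q0,n in((15.4,.2,"R"),(16,.05,"L")):
    a=np.radians(yaw)
    print(n,[[round(v/200,3) for v in(-np.sin(a)*58*(np.cos(q)-np.cos(q0)),np.cos(a)*58*(np.cos(q)-np.cos(q0)),58*(np.sin(q)-np.sin(q0)))] for q in np.linspace(q0,3.14,21)[1:]])
E
```

```text
clock: 1.7
position: [0.4552, -0.2694, 0.0703]
ee_rot: [0.001, 0.991, 0.137, 0.001]
contact_force: [-0.3, -0.5, 0.7]
width: 0.059
gripper_force: 0.0
clock: 2.1
position: [0.4539, -0.2661, 0.0687]
ee_rot: [-0.001, 0.991, 0.137, 0.0]
contact_force: [0.7, 4.7, 2.5]
width: 0.0085
gripper_force: 29.4
R [[np.float64(0.003), np.float64(-0.011), np.float64(0.041)], [np.float64(0.008), np.float64(-0.028), np.float64(0.08)], [np.float64(0.014), np.float64(-0.05), np.float64(0.116)], [np.float64(0.021), np.float64(-0.077), np.float64(0.148)], [np.float64(0.03), np.float64(-0.108), np.float64(0.176)], [np.float64(0.039), np.float64(-0.143), np.float64(0.198)], [np.float64(0.05), np.float64(-0.18), np.float64(0.216)], [np.float64(0.061), np.float64(-0.22), np.float64(0.227)], [np.float64(0.072), np.float64(-0.261), np.float64(0.232)], [np.float64(0.083), np.float64(-0.302), np.float64(0.231)], [np.float64(0.094), np.float64(-0.342), np.float64(0.224)], [np.float64(0.105), np.float64(-0.381), np.float64(0.21)], [np.float64(0.115), np.float64(-0.418), np.float64(0.191)], [np.float64(0.124), np.floa
[... 890 characters left out ...]
), np.float64(-0.242), np.float64(0.273)], [np.float64(0.082), np.float64(-0.285), np.float64(0.275)], [np.float64(0.094), np.float64(-0.328), np.float64(0.271)], [np.float64(0.106), np.float64(-0.37), np.float64(0.26)], [np.float64(0.117), np.float64(-0.409), np.float64(0.242)], [np.float64(0.128), np.float64(-0.445), np.float64(0.218)], [np.float64(0.137), np.float64(-0.478), np.float64(0.188)], [np.float64(0.145), np.float64(-0.505), np.float64(0.154)], [np.float64(0.151), np.float64(-0.528), np.float64(0.116)], [np.float64(0.156), np.float64(-0.544), np.float64(0.074)], [np.float64(0.159), np.float64(-0.554), np.float64(0.031)], [np.float64(0.16), np.float64(-0.557), np.float64(-0.014)]]
```

View pics/s1c.png

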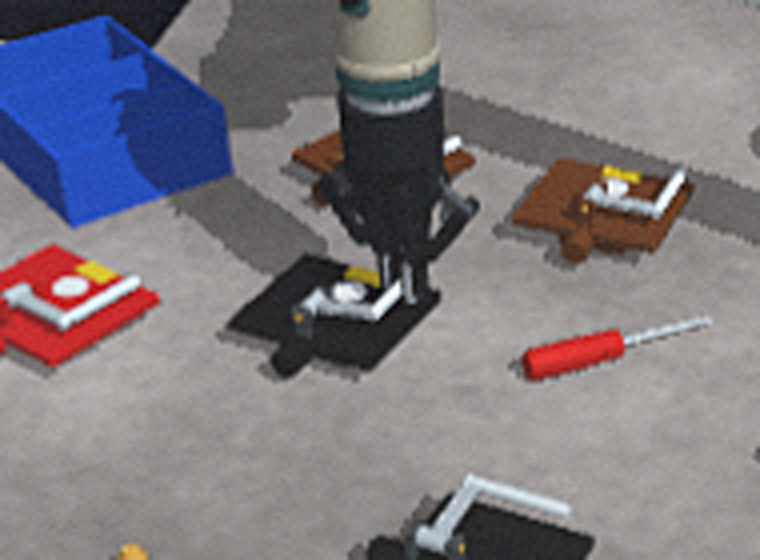

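The pinch holds: 29 N at 8.5 mm opening, and the view shows the fingers across the rod near (395,295) in the crop. Now I carry it over.

```bash
python3 -m inch '[{"claw":-1,"travel":[0.003,-0.011,0.041],"turn":0},{"claw":-1,"travel":[0.008,-0.028,0.080],"turn":0},{"claw":-1,"travel":[0.014,-0.050,0.116],"turn":0},{"claw":-1,"travel":[0.021,-0.077,0.148],"turn":0},{"claw":-1,"travel":[0.030,-0.108,0.176],"turn":0}]'
```

```text
clock: 2.65
position: [0.4585, -0.2835, 0.1035]
ee_rot: [-0.006, 0.991, 0.136, -0.001]
contact_force: [-0.2, 14.5, 10.2]
width: 0.0086
gripper_force: 29.6
```

```bash
python3 -m inch '[{"claw":-1,"travel":[0.009,-0.035,0.022],"turn":0},{"claw":-1,"travel":[0.020,-0.072,0.040],"turn":0},{"claw":-1,"travel":[0.031,-0.112,0.051],"turn":0},{"claw":-1,"travel":[0.042,-0.153,0.056],"turn":0},{"claw":-1,"travel":[0.053,-0.194,0.055],"turn":0}]'
```

```text
clock: 3.15
position: [0.4702, -0.3276, 0.1153]
ee_rot: [-0.0, 0.99, 0.138, -0.0]
contact_force: [-1.7, 3.2, 3.6]
width: 0.0088
gripper_force: 31.3
```

```bash
python3 -m inch '[{"claw":-1,"travel":[0.011,-0.040,-0.007],"turn":0},{"claw":-1,"travel":[0.022,-0.079,-0.021],"turn":0},{"claw":-1,"travel":[0.032,-0.116,-0.040],"turn":0},{"claw":-1,"travel":[0.041,-0.149,-0.064],"turn":0},{"claw":-1,"travel":[0.050,-0.179,-0.094],"turn":0}]'
```

```text
clock: 3.65
position: [0.4799, -0.3637, 0.0945]
ee_rot: [-0.001, 0.991, 0.137, -0.001]
contact_force: [-4.3, 4.5, 2.4]
width: 0.0087
gripper_force: 31.7
```

```bash
python3 -m inch '[{"claw":-1,"travel":[0.006,-0.025,-0.033],"turn":0},{"claw":-1,"travel":[0.012,-0.046,-0.070],"turn":0},{"claw":-1,"travel":[0.016,-0.060,-0.110],"turn":0},{"claw":-1,"travel":[0.019,-0.070,-0.152],"turn":0},{"claw":-1,"travel":[0.019,-0.073,-0.185],"turn":0}]'; python3 -m inch '[{"claw":-1,"travel":[0,0,0],"turn":0}]'
```

```text
clock: 4.15
position: [0.4837, -0.3772, 0.0573]
ee_rot: [-0.002, 0.991, 0.137, -0.001]
contact_force: [-3.4, 7.8, 2.3]
width: 0.0085
gripper_force: 32.1
clock: 4.25
position: [0.4836, -0.3772, 0.0567]
ee_rot: [-0.002, 0.991, 0.137, -0.001]
contact_force: [-2.9, 5.1, -0.2]
width: 0.0086
gripper_force: 31.9
```

```bash
python3 -m inch '[{"claw":-1,"travel":[0,0,-0.015],"turn":0},{"claw":-1,"travel":[0,0,-0.015],"turn":0}]'
```

```text
clock: 4.45
position: [0.4837, -0.3772, 0.056]
ee_rot: [-0.002, 0.991, 0.137, -0.001]
contact_force: [-4.9, 7.3, 9.7]
width: 0.0087
gripper_force: 32.8
```

The stop is felt (about 10 N). Release with a partial opening, lift, and check.

```bash
python3 -m inch '[{"claw":-0.4,"travel":[0,0,0.015],"turn":0},{"claw":-0.4,"travel":[0,0,0.015],"turn":0},{"claw":-0.4,"travel":[0,0,0.015],"turn":0},{"claw":-0.4,"travel":[0,0,0.25],"turn":0},{"claw":-0.4,"travel":[0,0,0.5],"turn":0}]'
python3 -m inch '[{"claw":0.2,"travel":[-0.05,0.5,0.43],"turn":0},{"claw":0.2,"travel":[-0.05,0.9,0.43],"turn":0},{"claw":1,"travel":[-0.05,0.9,0.43],"turn":0},{"claw":1,"travel":[-0.05,0.9,0.43],"turn":0},{"claw":1,"travel":[-0.05,0.9,0.43],"turn":0}]'
python3 - <<'E'
from h import *
snap("scene","pics/s2.png");im=cv2.imread("pics/s2.png")[90:290,120:400];cv2.imwrite("pics/s2c.png",cv2.resize(im,None,fx=2.8,fy=2.8,interpolation=cv2.INTER_CUBIC))
E
```

```text
clock: 4.95
position: [0.4841, -0.3784, 0.1546]
ee_rot: [-0.001, 0.991, 0.137, -0.001]
contact_force: [0.4, -1.1, 0.3]
width: 0.0256
gripper_force: 0.0
clock: 5.45
position: [0.4753, -0.1946, 0.2445]
ee_rot: [0.001, 0.99, 0.14, 0.002]
contact_force: [-0.2, -1.4, -0.9]
width: 0.0854
gripper_force: 0.0
```

View pics/s2c.png

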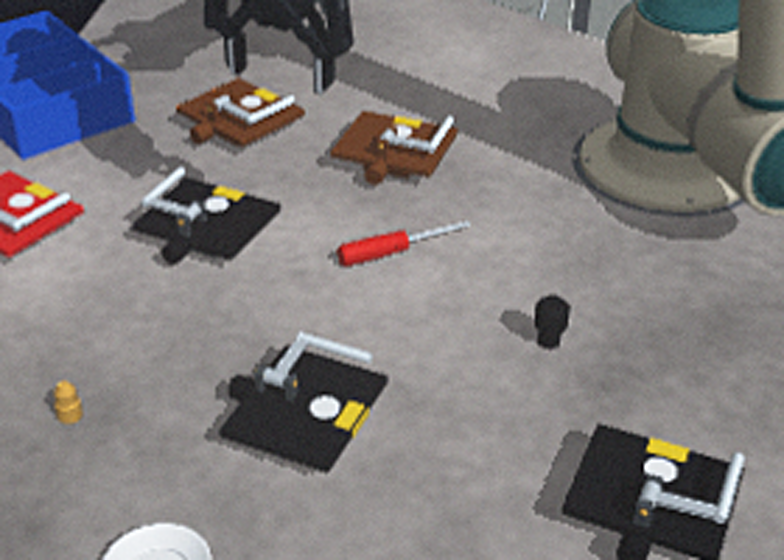

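The right stage's arm now lies on its right at crop (165,190). The middle arm, eyepiece and objective are untouched. Now the left stage, rod at (484, 328).

```bash
python3 -m inch '[{"claw":1,"travel":[0.03,1,0],"turn":0},{"claw":1,"travel":[0.03,1,0],"turn":0},{"claw":1,"travel":[0.03,1,0],"turn":0},{"claw":1,"travel":[0.03,1,0],"turn":0},{"claw":1,"travel":[0.03,1,0],"turn":0}]'
python3 -m inch '[{"claw":1,"travel":[0.02,1,0],"turn":0},{"claw":1,"travel":[0.02,1,0],"turn":0},{"claw":1,"travel":[0.02,1,0],"turn":0},{"claw":1,"travel":[0.02,1,0],"turn":0},{"claw":1,"travel":[0.02,1,0],"turn":0}]'
python3 -m inch '[{"claw":1,"travel":[0,0.62,-0.5],"turn":0},{"claw":1,"travel":[0,0.62,-0.5],"turn":0},{"claw":1,"travel":[0,0.62,-0.5],"turn":0},{"claw":1,"travel":[0,0.62,-0.5],"turn":0},{"claw":1,"travel":[0,0.62,-0.5],"turn":0}]'
python3 - <<'E'
from h import *
s=get_state();print(s["position"],s["ee_rot"],s["qpos"])
p=np.array([480.3,-316.9]);a=np.radians(15)
for q in(2.95,3.14):
  for x in(-40,30):
    w=p+x*np.array([np.cos(a),np.sin(a)])+58*np.cos(q)*np.array([-np.sin(a),np.cos(a)]);print(q,x,(proj("scene",[*(w/1000),.05+.058*np.sin(q)])-[120,90])*2.8)
E
```

```text
clock: 6.0
position: [0.481, 0.0057, 0.2411]
ee_rot: [-0.001, 0.99, 0.14, 0.0]
contact_force: [0.4, -0.8, -0.2]
width: 0.0853
gripper_force: 0.0
clock: 6.5
position: [0.4861, 0.2056, 0.2409]
ee_rot: [-0.001, 0.99, 0.14, 0.001]
contact_force: [0.3, -0.2, 0.3]
width: 0.0854
gripper_force: 0.0
clock: 7.0
position: [0.4851, 0.3244, 0.1396]
ee_rot: [0.001, 0.99, 0.138, -0.001]
contact_force: [-0.6, -0.1, 0.1]
width: 0.0852
gripper_force: 0.0
[0.48512715 0.32436278 0.13957284] [ 0.00126623  0.99045481  0.13782402 -0.00148372] [ 4.70994452e-01  3.71330354e-01  1.65219407e+00 -1.58110313e-03
  1.12170057e+00  1.76595101e+00]
2.95 -40 [181.09421531 162.39796982]
2.95 30 [146.48037058 192.20132053]
3.14 -40 [181.26706837 170.21332695]
3.14 30 [146.8436302 200.1543922]
```

The right arm measures level (rod end at (180,173), against (181,170) predicted for q = 3.14). Now the left grasp.

```bash
python3 -m inch '[{"claw":1,"travel":[0,0.012,-0.2],"turn":0},{"claw":1,"travel":[0,0.012,-0.395],"turn":0},{"claw":1,"travel":[0,0.012,-0.395],"turn":0},{"claw":-1,"travel":[0,0.012,-0.395],"turn":0},{"claw":-1,"travel":[0,0.012,-0.395],"turn":0}]' 30
python3 -m inch '[{"claw":-1,"travel":[0,0,0],"turn":0},{"claw":-1,"travel":[0,0,0],"turn":0},{"claw":-1,"travel":[0,0,0],"turn":0},{"claw":-1,"travel":[0,0,0],"turn":0}]'
```

```text
clock: 7.5
position: [0.4869, 0.3277, 0.0653]
ee_rot: [-0.001, 0.991, 0.137, 0.002]
contact_force: [0.4, -0.1, -0.0]
width: 0.059
gripper_force: 0.0
clock: 7.9
position: [0.485, 0.328, 0.0634]
ee_rot: [0.0, 0.99, 0.138, 0.001]
contact_force: [0.8, 0.4, 0.8]
width: 0.0082
gripper_force: 29.2
```

```bash
python3 -m inch '[{"claw":-1,"travel":[0.002,-0.005,0.044],"turn":0},{"claw":-1,"travel":[0.005,-0.017,0.087],"turn":0},{"claw":-1,"travel":[0.010,-0.036,0.128],"turn":0},{"claw":-1,"travel":[0.017,-0.060,0.165],"turn":0},{"claw":-1,"travel":[0.025,-0.089,0.198],"turn":0}]'
```

```text
clock: 8.4
position: [0.4898, 0.3113, 0.1038]
ee_rot: [-0.002, 0.991, 0.137, 0.001]
contact_force: [1.0, 5.6, -0.2]
width: 0.0087
gripper_force: 29.3
```

```bash
python3 -m inch '[{"claw":-1,"travel":[0.010,-0.033,0.028],"turn":0},{"claw":-1,"travel":[0.021,-0.071,0.050],"turn":0},{"claw":-1,"travel":[0.032,-0.111,0.066],"turn":0},{"claw":-1,"travel":[0.044,-0.153,0.075],"turn":0},{"claw":-1,"travel":[0.057,-0.196,0.077],"turn":0}]'
```

```text
clock: 8.9
position: [0.5014, 0.272, 0.1206]
ee_rot: [-0.002, 0.991, 0.137, 0.002]
contact_force: [-0.0, 3.4, 5.3]
width: 0.0087
gripper_force: 31.2
```

```bash
python3 -m inch '[{"claw":-1,"travel":[0.012,-0.043,-0.004],"turn":0},{"claw":-1,"travel":[0.024,-0.085,-0.015],"turn":0},{"claw":-1,"travel":[0.035,-0.124,-0.033],"turn":0},{"claw":-1,"travel":[0.046,-0.160,-0.057],"turn":0},{"claw":-1,"travel":[0.055,-0.193,-0.087],"turn":0}]'
```

```text
clock: 9.4
position: [0.5128, 0.2318, 0.1007]
ee_rot: [-0.0, 0.991, 0.137, 0.001]
contact_force: [1.0, 0.5, 4.9]
width: 0.0083
gripper_force: 32.0
```

```bash
python3 -m inch '[{"claw":-1,"travel":[0.008,-0.027,-0.034],"turn":0},{"claw":-1,"travel":[0.014,-0.050,-0.072],"turn":0},{"claw":-1,"travel":[0.019,-0.066,-0.114],"turn":0},{"claw":-1,"travel":[0.022,-0.076,-0.157],"turn":0},{"claw":-1,"travel":[0.023,-0.079,-0.190],"turn":0}]'; python3 -m inch '[{"claw":-1,"travel":[0,0,0],"turn":0}]'
```

```text
clock: 9.9
position: [0.5168, 0.2165, 0.0614]
ee_rot: [-0.0, 0.991, 0.137, 0.0]
contact_force: [2.1, 2.8, 3.4]
width: 0.0085
gripper_force: 31.8
clock: 10.0
position: [0.5167, 0.2165, 0.0616]
ee_rot: [0.0, 0.99, 0.138, -0.0]
contact_force: [3.0, 2.4, 1.5]
width: 0.0085
gripper_force: 31.3
```

```bash
python3 -m inch '[{"claw":-1,"travel":[0,0,-0.015],"turn":0},{"claw":-1,"travel":[0,0,-0.015],"turn":0}]'
```

```text
clock: 10.2
position: [0.5168, 0.2165, 0.0612]
ee_rot: [0.0, 0.99, 0.138, 0.001]
contact_force: [-0.4, 0.3, 16.3]
width: 0.0085
gripper_force: 32.9
```

The stop is felt again. Release, lift, step aside and look.

```bash
python3 -m inch '[{"claw":-0.4,"travel":[0,0,0.015],"turn":0},{"claw":-0.4,"travel":[0,0,0.015],"turn":0},{"claw":-0.4,"travel":[0,0,0.015],"turn":0},{"claw":-0.4,"travel":[0,0,0.25],"turn":0},{"claw":-0.4,"travel":[0,0,0.5],"turn":0}]'
python3 -m inch '[{"claw":-0.4,"travel":[-0.2,0.2,0.5],"turn":0},{"claw":-0.4,"travel":[-0.6,0.4,0.5],"turn":0},{"claw":-0.4,"travel":[-0.6,0.4,0.5],"turn":0},{"claw":-0.4,"travel":[-0.6,0.4,0.5],"turn":0},{"claw":-0.4,"travel":[-0.6,0.4,0.5],"turn":0}]'
python3 - <<'E'
from h import *
snap("scene","pics/s3.png");im=cv2.imread("pics/s3.png")[90:290,120:400];cv2.imwrite("pics/s3c.png",cv2.resize(im,None,fx=2.8,fy=2.8,interpolation=cv2.INTER_CUBIC))
p=np.array([511.9,275.7]);a=np.radians(16)
for q in(2.95,3.14):
  for x in(-40,30):
    w=p+x*np.array([np.cos(a),np.sin(a)])+58*np.cos(q)*np.array([-np.sin(a),np.cos(a)]);print(q,x,(proj("scene",[*(w/1000),.05+.058*np.sin(q)])-[120,90])*2.8)
E
```

```text
clock: 10.7
position: [0.5142, 0.2156, 0.1574]
ee_rot: [0.001, 0.99, 0.137, -0.004]
contact_force: [1.3, -0.2, 0.3]
width: 0.0261
gripper_force: 0.0
clock: 11.2
position: [0.3936, 0.2979, 0.2607]
ee_rot: [-0.001, 0.99, 0.139, 0.0]
contact_force: [0.9, 0.4, -0.5]
width: 0.0254
gripper_force: 0.0
2.95 -40 [605.08645819 409.65597605]
2.95 30 [582.00626893 462.5663553 ]
3.14 -40 [602.43628908 418.28473889]
3.14 30 [579.3882805  471.26780884]
```

View pics/s3c.png

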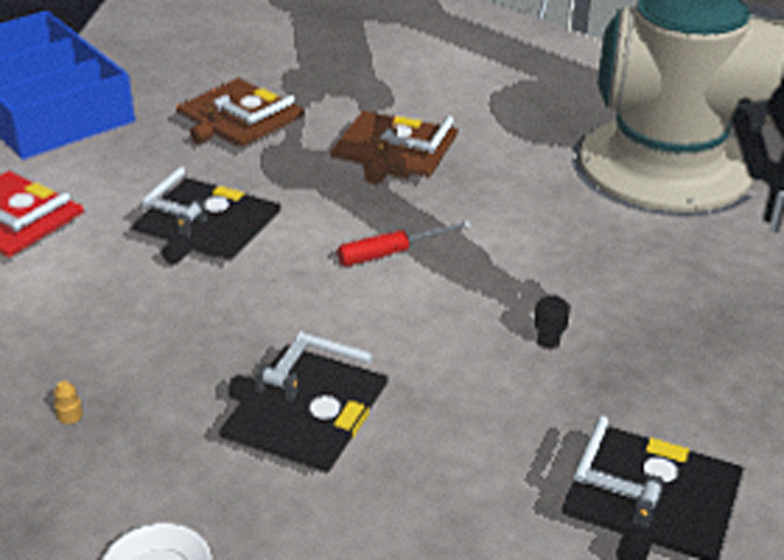

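The left stage's arm lies on its right, with the rod end at (604,420) against (602,418) predicted for level. All three arms are down on the right, and the eyepiece and objective have not moved.

```bash
python3 -c "
from rig import ticket
print(ticket.sign_off())"
```

```text
the job is handed in; nothing more can be done
None
```

I flipped the two left-lying arms fully down on their right, left the already right-lying one, the eyepiece and the objective untouched, and handed the job in at about 11 s; the sign-off gave no verdict.

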